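Open the child-safe lye jar and hold its cap above the mouth

TASK

I am about to make pretzels and need the baking lye: open the white square jar with the red push-and-turn safety cap. Grip the thin cap gently, press it down, twist it counter-clockwise while it is down until it is free, then lift it straight up and finish still holding it, level and still, about 10 cm above the open mouth, so that anything clinging inside it drops back into the jar. Leave the jar standing in its tray compartment and everything else where it is.

Things in the scene. Friction and masses are not known exactly. Their poses are not given: they have to be found in the camera images.
- cap_center (a point): Centre of the red ribbed cap, half-way up its axis; z up, x along the jar's x while locked. 54 mm wide, 28 mm tall, 35 g, thin-walled: squeeze with at most 60 N per finger. Locked: 1 mm below jar_mouth. A spring holds it up; 4 mm down (11 N) frees its 3 teeth, hard stop at 6 mm (13 N). Kept down, turned 35 to 85 degrees counter-clockwise from above, it is free to lift.
- jar_mouth (a point): Centre of the rim of the white square jar's mouth; z up, x and y square to the jar's sides. Rim 150 mm above the jar's underside. Neck 39 mm wide (47 mm over its lugs), from the rim down 34 mm to a round shoulder that widens to the 76 x 76 mm body 50 mm below the rim. 0.5 to 0.9 kg, loose; its tray compartment (79 mm square) keeps it from turning.
- tray: Clear-grey plastic drawer tray on the counter, fixed, 170 x 253 x 46 mm (its own x, y, z), with six square compartments of 79 mm in two rows of three along its y, floor 4 mm thick. Origin: centre of the underside. The jar, canister and shaker stand in three of the compartments.
- canister: Low square salt canister, off-white with a blue lid, 76 x 76 x 86 mm, standing in the tray. Origin: centre of the underside. Leave alone.
- shaker: Round metal shaker tin, 70 mm in diameter, 94 mm tall, standing in the tray. Origin: centre of the underside. Leave alone.
- bowl: White ceramic mixing bowl, 210 mm in diameter, 95 mm tall, beside the tray. Origin: centre of the underside. Leave alone.
- paddle: Flat beech paddle 295 mm long, 58 mm wide, 9 mm thick, lying on the brown baking mat. Origin: on its underside, mid-length. Leave alone.
Things that resemble listed ones, but are neither listed nor needed, are in the scene too. Of the things that look like the part that bears cap_center, the largest one is meant.

How it is judged:
By the outcome, as a careful person would: the job done as asked, in the order asked, and still so for the second after the job is handed in, while the arm keeps its last pose, push and grip.
It also fails if it takes over 40 s, if anything falls off the work surface, if the arm or the gripper's body presses on something with over 40 N, if the wrist force passes 120 N, or if a joint passes its speed limit or range.

ROBOT

A 7-joint arm with a two-finger parallel gripper is mounted at the origin on the work surface. World frame = base frame: x ahead of the robot, y to its left, z up, the work surface at z = 0. Lengths are in m, angles in rad, forces in N, time in s.
With the tool pointing down it reaches from about 0.425 to 0.925 m from the base axis. Payload 6.8 kg.
Tool frame: the origin (TCP) lies between the finger pads; the fingertips stand 17 mm ahead of it and the grasp point (between the pads) lies 2 mm behind it; z points along the fingers, y is the direction in which the jaws open and shut (so a half turn about z gives the same grasp; the last joint's range is limited). The gripper opens to 85 mm and grips with 20 to 120 N. Pads are 22 mm wide; open, the fingers measure 114 mm over their backs; the gripper's body (76 mm by 85 mm) begins 54 mm behind the grasp point. The pads swing forward as they close: fully open they stand 13 mm farther back than shut.
Start: joints at [-1.266, 0.477, 0.022, 1.555, -0.011, 1.109, -0.083], TCP at [0.271, 0.618, 0.248] pointing down, gripper open.
Joint ranges: [-2.96, 2.96], [-0.34, 2.1], [-1.41, 1.46], [0.24, 2.44], [-1.37, 4.51], [0.17, 1.92], [-2.96, 2.96]. Speed limits (rad/s): [2.39, 2.39, 3.14, 3.14, 3.14, 3.14, 3.14].

INTERFACE

Orientations are given as a unit quaternion [w, x, y, z].
In Python, from station import bot gives the robot as it stands. The module is installed in compiled form; this text tells all that it offers.
- The arm moves only by the tool carry_out, never from a script. Its argument "moves" is a list of rows, each a list of 3 entries, a list of its own where there are three numbers: the turn, a rotation vector about the tool's x, y, z in degrees, then the shift along the tool's x, y, z in cm, then the finger opening in cm, from 0 to 8.54. A call has 1 to 5 rows; each row is the pose to reach, as a shift and turn from the pose commanded when the call began, along the tool's axes at that moment; what a row does not reach only later rows make up. A row lasts 1/8 s, in which the tool goes at most 62.5 mm and 10.7 degrees, less where a joint would pass 70% of its speed; a pose out of reach is approached as far as the arm can. A call with a gripper value outside its range is refused whole. The fingers move at their own pace and stop on an object; "newtons" is the grip in N (left out, the last holds). Time passes only in rows, so rows that repeat a pose let the fingers close. It gives the time, the measured TCP pose, the force and the opening at its end, in the units of the state.
- bot.get_obs(): the state, without advancing time (a new reading comes with each control period).
- bot.read_camera(name): name is "scene" or "top"; returns the picture (400x640x3 uint8, red, green, blue); there is no depth.
- bot.camera_info(name): a dict with "vertical_fov" (degrees; the focal length in pixels is half the picture's height over the tangent of half this angle, whatever the lens; pixels are square), "cx", "cy" (the principal point, pixels), "position" and "attitude" of the camera in the world. Camera axes: x right, y up, looking along -z (the intrinsics and any distortion apply to the point x, -y, -z); pixel columns grow to the right and rows downward; lengths in m; the calibration is good to about 2 mm. A picture is of the moment at which its call begins. camera_info takes no time and is no camera call.
- bot.hand_in(): hands the job in, once; it reports no verdict.
Trained networks look in the newest picture that a camera, given by its name, has taken for a name from the list of things; names that differ only in an ending like _2 or _b are one class to them, and where a whole thing is asked for, a point or a joint stands for the part that bears it (a point fixed in the world has none). Each returns a list of dicts, best first, with "score" (0 to 1); they miss things now and then, are a little off and sometimes report something else, mostly with a low value. They report only what shows in the picture. A call takes as long as a camera call. They do not tell look-alikes from the thing itself.
- bot.silhouettes(label, camera): "region" (400x640 bool, what is visible of it) and "location" ([column, row] in pixels, amid what is visible of it).
The state is a dict: "t": time; "q": joint angles; "joint_vel": joint speeds; "joint_torque": joint torques, N m; "eef_pos": TCP position; "tool_rot": TCP orientation; "contact_force": force on the tool from outside, world axes, zero at the start; "torque": the same for the moment, N m; "gripper_width": opening from 0.0 (shut) to 1.0 (fully open).
Only numpy, scipy, OpenCV 4.12 (cv2) and the standard library are available. Lean on these libraries where they do the work, as an engineer would, in place of code of your own. Each camera call takes 0.05 s, during which the arm holds its last target. There are 200 camera calls.

## Working session

There is one attempt and no reset: what is moved stays moved. The work goes in short steps, Python scripts to look and compute and a tool call to move; the robot and the scene stay as the last step left them, time stands still between calls to the robot, and variables do not carry over. Pictures are saved under pics/ and viewed, about 8 in all and at most 12, crops included, and the job is handed in when it is done.

Besides the shell and the picture viewer there is one more tool, called after ">>>" in YAML: its name, and indented under it one key for each argument. carry_out: Moves the arm, as the interface text tells. Its arguments: {"type":"object","properties":{"moves":{"type":"array"},"newtons":{"type":"number"}},"required":["moves"]}

```bash
mkdir -p pics
python3 - <<'E'
from station import bot
import cv2,numpy as np
for c in("scene","top"):
    im=bot.read_camera(c); cv2.imwrite(f"pics/{c}0.png",im[:,:,::-1]); print(c,bot.camera_info(c))
    for l in("cap_center","jar_mouth"):
        for d in bot.silhouettes(l,c):
            ys,xs=np.nonzero(d["region"]); print(l,round(d["score"],2),d["location"],len(xs),xs.min(),xs.max(),ys.min(),ys.max())
o=bot.get_obs();print(o)
E
```

```text
scene {'vertical_fov': 52.64139737396431, 'cx': 318.75649824313587, 'cy': 203.42221676035226, 'position': array([ 1.14094796, -0.36420466,  1.26111317]), 'attitude': array([0.83892957, 0.24581749, 0.14105653, 0.46462242])}
cap_center 0.7 [351.2, 177.0] 227 345 360 169 185
cap_center 0.66 [322.3, 177.9] 92 320 329 170 180
cap_center 0.48 [348.2, 167.5] 39 344 352 164 170
jar_mouth 0.74 [350.1, 191.0] 566 337 365 180 206
top {'vertical_fov': 45.365157746092905, 'cx': 320.64103457522583, 'cy': 201.87029747529263, 'position': array([0.28301663, 0.0049527 , 1.39540981]), 'attitude': array([-0.69969864, -0.05283323,  0.05402871,  0.7104304 ])}
cap_center 0.92 [259.5, 192.7] 353 250 270 183 203
cap_center 0.59 [273.0, 251.2] 159 266 279 245 258
cap_center 0.54 [240.4, 239.8] 135 234 246 237 249
jar_mouth 0.8 [267.6, 204.2] 521 248 278 183 213
jar_mouth 0.45 [290.7, 168.0] 875 279 307 153 185
{'t': 0.3, 'q': array([-1.26613416,  0.47728415,  0.02243615,  1.55575104, -0.011489  ,
        1.10928288, -0.08307925]), 'joint_vel': array([ 0.00062046, -0.00310621,  0.00063768, -0.00241749, -0.00139986,
        0.00125175, -0.00028315]), 'joint_torque': array([-1.14405819e-03, -5.95671058e+01,  1.60401799e+00, -2.81007528e+01,
        1.22449931e-02,  5.76656210e-03, -3.97507947e-06]), 'eef_pos': array([0.27073597, 0.61814022, 0.24796949]), 'tool_rot': array([-2.58256273e-05,  2.04934382e-01,  9.78775669e-01, -2.97213222e-04]), 'contact_force': array([-0.74356051,  0.20362614, -0.2940191 ]), 'torque': array([ 0.00310641,  0.00678516, -0.01108379]), 'gripper_width': 0.9962436025123549}
```

View pics/scene0.png

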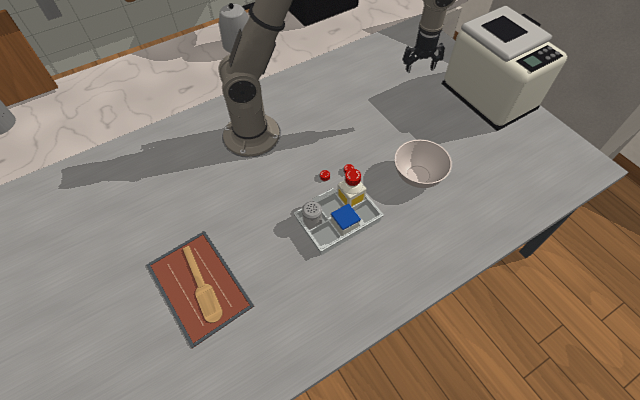

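View pics/top0.png

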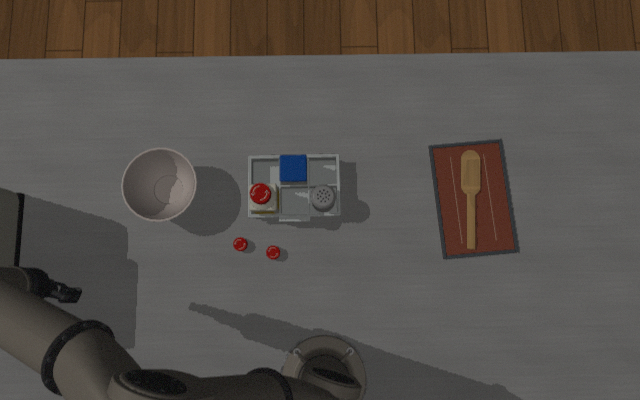

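The candidates for the cap in the top view are the cap on the white jar (259,193), a loose small red cap (240,243) and a loose small red cap (273,252). The one on the jar is the largest and is borne by the jar, so I choose that. Other positions in the top view: tray about (250–340,155–220), blue-lid canister (293,168), shaker (322,198), bowl (159,184). The scene view shows the jar's cap at (352,177).

```bash
cat > h.py <<'E'
from station import bot
import cv2,numpy as np
from scipy.spatial.transform import Rotation as R
from scipy.optimize import least_squares
def rot(q): return R.from_quat(np.r_[q[1:],q[0]])
def proj(P,c):
    i=bot.camera_info(c); f=200/np.tan(np.radians(i["vertical_fov"])/2)
    p=rot(i["attitude"]).inv().apply(np.atleast_2d(P)-i["position"])
    return np.c_[i["cx"]+f*p[:,0]/-p[:,2], i["cy"]-f*p[:,1]/-p[:,2]]
def onplane(uv,z,c):
    i=bot.camera_info(c); f=200/np.tan(np.radians(i["vertical_fov"])/2)
    d=rot(i["attitude"]).apply(np.c_[(np.atleast_2d(uv)-[i["cx"],i["cy"]])*[1,-1]/f,-np.ones(len(np.atleast_2d(uv)))])
    return i["position"]+d*((z-i["position"][2])/d[:,2])[:,None]
def capmodel():
    a=np.linspace(0,2*np.pi,60); return np.vstack([np.c_[.027*np.cos(a),.027*np.sin(a),0*a+h] for h in(-.014,.014)])
E
python3 - <<'E'
from h import *
pics={}
for c in("scene","top"):
    im=bot.read_camera(c); pics[c]=im
    hsv=cv2.cvtColor(im,cv2.COLOR_RGB2HSV)
    m=(((hsv[...,0]<8)|(hsv[...,0]>172))&(hsv[...,1]>150)&(hsv[...,2]>60)).astype(np.uint8)
    u,v=(352,177) if c=="scene" else (259,193)
    n,l,s,ce=cv2.connectedComponentsWithStats(m)
    k=l[v,u]; print(c,"red comp",k,s[k],ce[k])
    for j in range(1,n):
        if s[j][4]>60: print("   comp",s[j],ce[j])
# fit cap by silhouette bounding centre from networks
obs={}
for c in("scene","top"):
    d=bot.silhouettes("cap_center",c)[0]; ys,xs=np.nonzero(d["region"]); obs[c]=np.array([xs.min()-.0,xs.max()+1,ys.min(),ys.max()+1])-.5
    print(c,obs[c],xs.mean(),ys.mean(),onplane([xs.mean(),ys.mean()],.153 if c=="scene" else .160,c))
def bb(P,c):
    q=proj(P+capmodel(),c); return np.array([q[:,0].min(),q[:,0].max(),q[:,1].min(),q[:,1].max()])
for cs in(("top",),("scene",),("top","scene")):
    f=lambda x:np.r_[tuple(bb(np.r_[x,.153],c)-obs[c] for c in cs)]
    r=least_squares(f,[.5,.1]); print(cs,r.x,r.fun.round(2))
f=lambda x:np.r_[tuple(bb(x,c)-obs[c] for c in obs)]
r=least_squares(f,[.5,.1,.15]); print("3d",r.x,r.fun.round(2))
# tcp check of calibration/tray corners
print("tray corners z=.046",onplane([[249,156],[338,154],[340,217],[249,217]],.046,"top").round(3).tolist())
print("tcp yaw", rot(bot.get_obs()["tool_rot"]).as_matrix().round(3).tolist())
a=cv2.resize(pics["scene"][145:260,280:400],None,fx=5,fy=5,interpolation=cv2.INTER_CUBIC)[:,:,::-1]
cv2.imwrite("pics/crop1.png",a)
b=cv2.resize(pics["top"][145:265,225:350],None,fx=5,fy=5,interpolation=cv2.INTER_CUBIC)[:,:,::-1]
cv2.imwrite("pics/crop2.png",b)
E
```

```text
scene red comp 1 [344 164  17  22 243] [351.76954733 175.04115226]
   comp [344 164  17  22 243] [351.76954733 175.04115226]
   comp [320 170  10  11  82] [324.81707317 175.07317073]
top red comp 100 [250 183  21  21 272] [259.93382353 193.16911765]
   comp [250 183  21  21 272] [259.93382353 193.16911765]
   comp [233 238  14  13 120] [239.83333333 243.95833333]
   comp [266 246  14  13 119] [272.82352941 252.35294118]
scene [344.5 360.5 168.5 185.5] 352.37719298245617 176.75438596491227 [[0.49607973 0.16144092 0.153     ]]
top [232.5 247.5 236.5 250.5] 240.0639534883721 243.5581395348837 [[0.36580493 0.2107005  0.16      ]]
('top',) [0.36618332 0.21158365] [-3.77  3.86 -3.78  3.78]
('scene',) [0.49692715 0.16104044] [-0.19  0.19 -0.34  0.32]
('top', 'scene') [0.40120522 0.2028685 ] [ -0.2    7.26 -17.37  -9.68  -5.4   -5.76 -23.35 -23.49]
3d [ 0.38086486  0.24802136 -0.0445745 ] [-0.51 -2.63  1.49 -0.51 -3.38  1.16 -2.74  1.86]
tray corners z=.046 [[0.626, 0.206, 0.046], [0.628, -0.051, 0.046], [0.444, -0.053, 0.046], [0.448, 0.205, 0.046]]
tcp yaw [[-0.916, 0.401, -0.0], [0.401, 0.916, 0.0], [0.0, 0.0, -1.0]]
```

View pics/crop2.png

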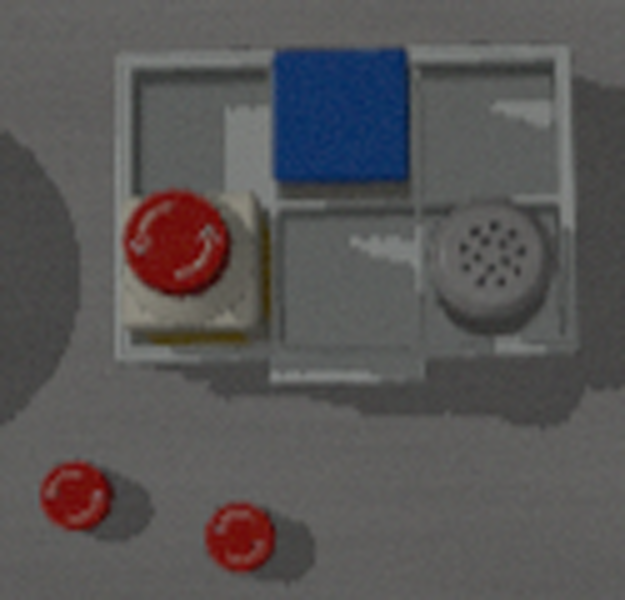

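View pics/crop1.png

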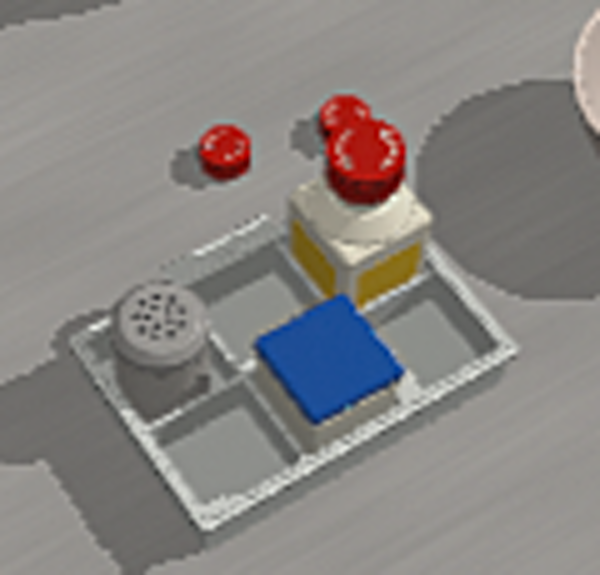

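Run:
```python
from h import *
obs={"scene":np.array([344.,360.5,168.,185.5]),"top":np.array([249.5,270.5,182.5,203.5])}
obs["scene"][0]=344.5
def bb(P,c):
    q=proj(P+capmodel(),c); return np.array([q[:,0].min(),q[:,0].max(),q[:,1].min(),q[:,1].max()])
for cs in(("top",),("scene",),("top","scene")):
    f=lambda x:np.r_[tuple(bb(np.r_[x,.153],c)-obs[c] for c in cs)]
    r=least_squares(f,[.5,.1]); print(cs,r.x,r.fun.round(2))
f=lambda x:np.r_[tuple(bb(x,c)-obs[c] for c in obs)]
r=least_squares(f,[.5,.1,.15]); print("3d",r.x,r.fun.round(2))
o=bot.get_obs(); print(rot(o["tool_rot"]).inv().apply(np.r_[r.x[:2],.25]-o["eef_pos"])*100)
```

```text
('top',) [0.49819001 0.16038441] [-0.41  0.42 -0.5   0.5 ]
('scene',) [0.49606831 0.16163115] [-0.19  0.18 -0.08  0.07]
('top', 'scene') [0.49757195 0.16069696] [-0.53  0.3  -0.27  0.73 -0.17  0.21  0.33  0.49]
3d [0.49770208 0.16017526 0.15554408] [-0.24  0.17 -0.04  0.15 -0.48  0.4  -0.5   0.54]
[-39.16814576 -32.86218294  -0.17242028]
```

>>> carry_out:
  moves:
    - [[0, 0, 0], [-4, -3.4, 0], 8.5]
    - [[0, 0, 0], [-8, -6.7, 0], 8.5]
    - [[0, 0, 0], [-12, -10, 0], 8.5]
    - [[0, 0, 0], [-16, -13.4, 0], 8.5]
    - [[0, 0, 0], [-20, -16.8, 0], 8.5]
  newtons: 40

```text
t: 1.12
eef_pos: [0.3873, 0.3826, 0.2486]
tool_rot: [0.0, 0.205, 0.979, 0.0]
contact_force: [0.6, -0.2, -0.1]
gripper_width: 0.998
```

>>> carry_out:
  moves:
    - [[0, 0, 0], [-4, -3.3, 0], 8.5]
    - [[0, 0, 0], [-8, -6.6, 0], 8.5]
    - [[0, 0, 0], [-12, -9.9, 0], 8.5]
    - [[0, 0, 0], [-16, -13.2, 0], 8.5]
    - [[0, 0, 0], [-19.2, -16.1, 0], 8.5]

```text
t: 1.75
eef_pos: [0.4988, 0.1576, 0.2487]
tool_rot: [0.0, 0.206, 0.979, 0.0]
contact_force: [1.1, 0.6, -0.1]
gripper_width: 0.997
```

>>> carry_out:
  moves:
    - [[0, 0, 0], [0, 0, 0], 8.5]
    - [[0, 0, 0], [0, 0, 0], 8.5]

```text
t: 2.0
eef_pos: [0.4977, 0.1603, 0.2484]
tool_rot: [-0.0, 0.205, 0.979, 0.0]
contact_force: [0.0, -0.5, 0.3]
gripper_width: 0.998
```

Run:
```python
from h import *
o=bot.get_obs(); print(o["t"],o["q"].round(3),o["eef_pos"],rot(o["tool_rot"]).as_matrix().round(3).tolist(),o["contact_force"])
print("cap in tool cm",rot(o["tool_rot"]).inv().apply(np.array([.4976,.1606,.153])-o["eef_pos"])*100)
```

```text
2.0 [-0.624  0.226  0.227  1.929 -0.061  0.992  0.789] [0.49771996 0.1602768  0.24838297] [[-0.916, 0.401, 0.0], [0.401, 0.916, 0.001], [0.0, 0.001, -1.0]] [ 0.01662323 -0.54298057  0.26881867]
cap in tool cm [0.02189441 0.01944329 9.53831421]
```

>>> carry_out:
  moves:
    - [[0, 0, 0], [0, 0, 4], 8.5]
    - [[0, 0, 0], [0, 0, 8], 8.5]
    - [[0, 0, 0], [0, 0, 10], 8.5]
    - [[0, 0, 0], [0, 0, 10], 8.5]
    - [[0, 0, 0], [0, 0, 10], 8.5]

```text
t: 2.62
eef_pos: [0.4982, 0.1608, 0.1492]
tool_rot: [0.0, 0.204, 0.979, 0.001]
contact_force: [1.0, 0.9, 0.1]
gripper_width: 0.991
```

>>> carry_out:
  moves:
    - [[0, 0, 0], [0, 0, 0], 4]
    - [[0, 0, 0], [0, 0, 0], 4]
    - [[0, 0, 0], [0, 0, 0], 4]
    - [[0, 0, 0], [0, 0, 0], 4]
    - [[0, 0, 0], [0, 0, 0], 4]
  newtons: 40

```text
t: 3.25
eef_pos: [0.4983, 0.16, 0.1493]
tool_rot: [0.0, 0.205, 0.979, 0.001]
contact_force: [-1.9, 0.0, 5.2]
gripper_width: 0.624
```

>>> carry_out:
  moves:
    - [[0, 0, 0], [0, 0, 0], 4]
    - [[0, 0, 0], [0, 0, 0], 4]

```text
t: 3.5
eef_pos: [0.4983, 0.16, 0.1493]
tool_rot: [0.0, 0.205, 0.979, 0.001]
contact_force: [-1.0, 0.2, 5.8]
gripper_width: 0.622
```

Run:
```python
from h import *
o=bot.get_obs(); print(o["t"],o["contact_force"],o["torque"],o["gripper_width"],o["eef_pos"])
s=bot.read_camera("scene")[120:240,280:420]; t=bot.read_camera("top")[130:250,200:340]
cv2.imwrite("pics/grip.png",cv2.resize(np.vstack([s,t]),None,fx=2.5*1,fy=2.5,interpolation=cv2.INTER_CUBIC)[:,:,::-1])
```

```text
3.5 [-0.97383763  0.15934319  5.79603898] [-0.02961908  0.33730551 -0.00762825] 0.6216006078970618 [0.49834194 0.15999037 0.14927689]
```

View pics/grip.png

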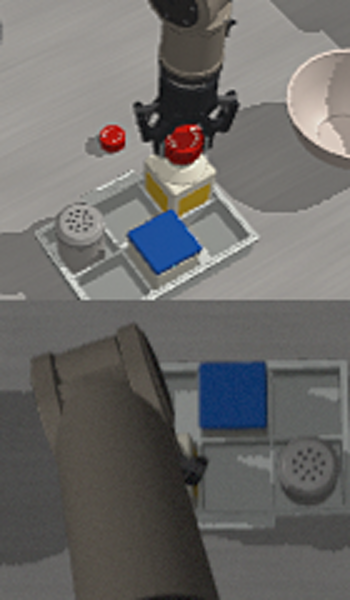

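The grip sits on the jar's red cap at (185,145) in the upper crop; opening about 53 mm and the jar stands in its compartment. Now press.

>>> carry_out:
  moves:
    - [[0, 0, 0], [0, 0, 0.2], 4]
    - [[0, 0, 0], [0, 0, 0.4], 4]
    - [[0, 0, 0], [0, 0, 0.5], 4]
    - [[0, 0, 0], [0, 0, 0.5], 4]

```text
t: 4.1
eef_pos: [0.4984, 0.1601, 0.1447]
tool_rot: [0.0, 0.205, 0.979, 0.001]
contact_force: [-3.4, -1.5, 11.9]
gripper_width: 0.619
```

>>> carry_out:
  moves:
    - [[0, 0, 0], [0, 0, 0.05], 4]
    - [[0, 0, -8], [0, 0, 0.05], 4]
    - [[0, 0, -16], [0, 0, 0.05], 4]
    - [[0, 0, -24], [0, 0, 0.05], 4]
    - [[0, 0, -32], [0, 0, 0.05], 4]

```text
t: 4.72
eef_pos: [0.4996, 0.1603, 0.1448]
tool_rot: [0.002, -0.075, 0.997, 0.001]
contact_force: [-0.8, -0.4, 11.1]
gripper_width: 0.619
```

Run:
```python
from h import *
o=bot.get_obs(); print(o["t"],o["contact_force"],o["torque"],o["gripper_width"],o["eef_pos"],rot(o["tool_rot"]).as_euler("ZYX",degrees=True))
```

```text
4.725 [-0.75608811 -0.41311308 11.08972616] [-0.05176002  0.19975861 -0.0887308 ] 0.6186431273843702 [0.49956177 0.16033056 0.14480548] [-171.4249593     0.22898742  179.92386917]
```

>>> carry_out:
  moves:
    - [[0, 0, -8], [0, 0, 0.05], 4]
    - [[0, 0, -16], [0, 0, 0.05], 4]
    - [[0, 0, -24], [0, 0, 0.05], 4]
    - [[0, 0, -32], [0, 0, 0.05], 4]
    - [[0, 0, -32], [0, 0, 0.05], 4]

```text
t: 5.35
eef_pos: [0.4994, 0.1606, 0.1444]
tool_rot: [0.002, -0.346, 0.938, 0.0]
contact_force: [-1.8, 0.4, 11.7]
gripper_width: 0.622
```

Run:
```python
from h import *
o=bot.get_obs(); print(o["t"],o["contact_force"],o["torque"],o["gripper_width"],o["eef_pos"],rot(o["tool_rot"]).as_euler("ZYX",degrees=True),o["q"].round(2))
s=bot.read_camera("scene")[140:220,310:390]
cv2.imwrite("pics/twist.png",cv2.resize(s,None,fx=6,fy=6,interpolation=cv2.INTER_CUBIC)[:,:,::-1])
```

```text
5.35 [-1.80496851  0.43554509 11.69559475] [-0.00059316  0.34607314  0.07181977] 0.6216774058672974 [0.4993953  0.16057281 0.14435422] [-139.56576602    0.23342698 -179.95678222] [-0.39  0.36 -0.05  2.01  0.02  0.77  1.82]
```

View pics/twist.png

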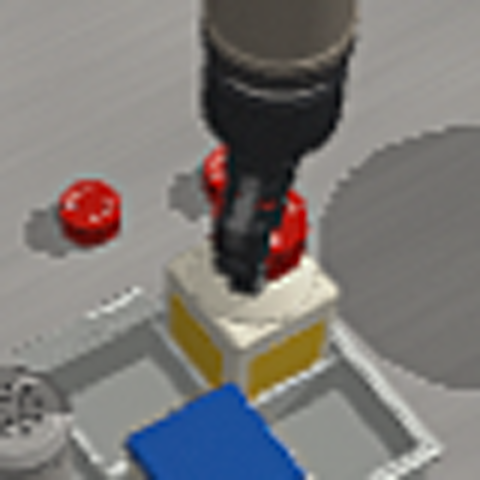

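The turn reached 64° with little torque, and the jar's body is still square in the tray (250,330). Next a cautious lift to test that the cap is free.

>>> carry_out:
  moves:
    - [[0, 0, 0], [0, 0, -0.3], 4]
    - [[0, 0, 0], [0, 0, -0.6], 4]
    - [[0, 0, 0], [0, 0, -0.9], 4]
    - [[0, 0, 0], [0, 0, -1.2], 4]
    - [[0, 0, 0], [0, 0, -1.2], 4]

```text
t: 6.02
eef_pos: [0.4977, 0.1595, 0.1543]
tool_rot: [-0.0, -0.345, 0.939, -0.0]
contact_force: [0.3, -0.3, -0.1]
gripper_width: 0.622
```

>>> carry_out:
  moves:
    - [[0, 0, 0], [0, 0, -1.5], 4]
    - [[0, 0, 0], [0, 0, -3], 4]
    - [[0, 0, 0], [0, 0, -4.5], 4]
    - [[0, 0, 0], [0, 0, -6], 4]
    - [[0, 0, 0], [0, 0, -7.5], 4]

```text
t: 6.65
eef_pos: [0.4979, 0.1597, 0.2306]
tool_rot: [0.0, -0.345, 0.939, 0.0]
contact_force: [0.5, -0.8, -0.2]
gripper_width: 0.622
```

>>> carry_out:
  moves:
    - [[0, 0, 0], [0, 0, -1.2], 4]
    - [[0, 0, 0], [0, 0, -2], 4]
    - [[0, 0, 0], [0, 0, -2.4], 4]
    - [[0, 0, 0], [0, 0, -2.4], 4]
    - [[0, 0, 0], [0, 0, -2.4], 4]

```text
t: 7.28
eef_pos: [0.4976, 0.1596, 0.2528]
tool_rot: [-0.0, -0.345, 0.939, -0.0]
contact_force: [-0.3, 0.4, -0.8]
gripper_width: 0.626
```

Run:
```python
from h import *
o=bot.get_obs(); print(o["t"],o["contact_force"],o["torque"],o["gripper_width"],o["eef_pos"],abs(o["joint_vel"]).max(),rot(o["tool_rot"]).as_euler("ZYX",degrees=True))
s=bot.read_camera("scene"); a=s[120:220,290:390]; b=bot.read_camera("top")[130:230,210:310]
cv2.imwrite("pics/lift.png",cv2.resize(np.hstack([a,b]),None,fx=4,fy=4,interpolation=cv2.INTER_CUBIC)[:,:,::-1])
for l in ("jar_mouth","cap_center"):
  for d in bot.silhouettes(l,"scene"): print(l,d["score"],d["location"])
print(proj([[.4976,.1606,.154],[.4976,.1606,.256]],"scene"))
```

```text
7.275 [-0.26774918  0.41574572 -0.83256207] [-0.0387123   0.03379964  0.01786489] 0.6258298167698451 [0.49760166 0.15959051 0.25281852] 0.001417627848046447 [-1.39650323e+02 -4.94287917e-02  1.79983417e+02]
jar_mouth 0.65 [330.0, 220.5]
jar_mouth 0.62 [352.2, 189.6]
cap_center 0.4 [322.2, 175.6]
[[352.44463225 176.98790031]
 [354.41593601 157.86601324]]
```

View pics/lift.png

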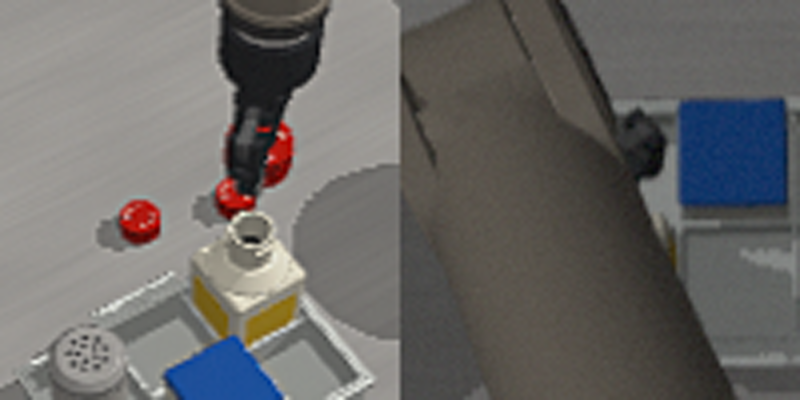

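The jar's mouth is open at (252,230) in the crop. The cap hangs in the fingers at about (262,150), which is picture pixel (355,157); the predicted pixel for 10 cm above the mouth is (354,158). The loose caps, canister and shaker have not moved.

```bash
python3 -c "
from station import bot
print(bot.hand_in())"
```

```text
the job is handed in; nothing more can be done
None
```

The jar is open: the gripper holds the red cap above the open mouth, and I have handed the job in.

**What I did:** I gripped the cap at 40 N and pressed it down about 5 mm (force about 12 N). I turned it 64° counter-clockwise while it was down, then lifted it straight up about 10 cm. That took about 7.3 s.

**Last checks:**
- **Grip:** the opening is about 53 mm for the 54 mm cap.
- **Stillness and level:** joint speeds were about 0.001 rad/s or less, and the tool is tilted less than 0.1°. The cap's own level I judged only by eye.
- **Height:** the cap's centre is about 10.3 cm above the mouth by the arm's position. It appears at pixel (355,157), against (354,158) predicted.
- **Jar and surroundings:** the jar stands square in its compartment with its mouth visible. In the last close picture the loose caps, canister and shaker had not moved. The bowl and paddle were outside that picture.

**Checks that failed or disagreed:**
- The network once ranked a loose small cap first in the top view. I used the large red region on the jar instead.
- In the last picture the network found only a loose cap and also gave a false jar position, so I confirmed the held cap by eye.
- In the top view the arm hides the cap.

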